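Take the play out of a belt-grinder contact wheel

ROBOT

A 6-joint arm with a two-finger parallel gripper is mounted at the origin on the work surface. World frame = base frame: x ahead of the robot, y to its left, z up, the work surface at z = 0. Lengths are in m, angles in rad, forces in N, time in s.
With the tool pointing down it reaches from about 0.35 to 0.85 m from the base axis. Payload 8.1 kg.
Tool frame: the origin (TCP) lies at the very end of the fingers, on their centre line; the grasp point (between the pads) lies 19 mm behind it; x points along the fingers, y is the direction in which the jaws open and shut, and the axes are right-handed (so a half turn about x gives the same grasp; the last joint's range is limited). The gripper opens to 93 mm and grips with 3 to 60 N. Pads are 15 mm wide; open, the fingers measure 128 mm over their backs; the gripper's body (75 mm by 188 mm) begins 65 mm behind the grasp point.
Start: joints at [-1.25, 0.13, 1.488, -0, 1.523, -0.085], TCP at [0.237, -0.551, 0.219] pointing down, gripper open.
Joint ranges: [-2.96, 2.96], [-0.89, 2.26], [0.02, 2.5], [-1.34, 4.48], [0, 2.73], [-2.66, 2.66]. Speed limits (rad/s): [2.39, 2.39, 2.79, 3.14, 3.14, 3.14].

INTERFACE

Orientations are given as a rotation vector (axis times angle).
In Python, from plant import * gives the robot as it stands. The module is installed in compiled form; this text tells all that it offers.
- The arm moves only by the tool apply_moves, never from a script. Its argument "series" is a list of rows, each an object with "jaw": the gripper's target within -1 to 1 (shut at 1, half-way at 0, fully open at -1); "linear": the shift along the tool's x, y, z normalised to -1 to 1, where 1 is 0.6 m, a list of three; "roll": the turn about the tool's x normalised to -1 to 1, where 1 is 30 degrees. A call has 1 to 20 rows; each row is the pose to reach, as a shift and turn from the pose measured when the call began, along the tool's axes at that moment; what a row does not reach only later rows make up. A row lasts 1/8 s, in which the tool goes at most 62.5 mm and 10.7 degrees, less where a joint would pass 70% of its speed; a pose out of reach is approached as far as the arm can. A call with a number of a shift or a turn outside -1 to 1 is refused whole. A call with a gripper value outside its range is refused whole. The fingers move at their own pace and stop on an object; "force" is the grip in N (left out, the last holds). Time passes only in rows, so rows that repeat a pose let the fingers close. It gives the time, the measured TCP pose, the force and the opening at its end, in the units of the state.
- read_state(): the state, without advancing time (a new reading comes with each control period).
- read_camera(name): name is "scene" or "top"; returns a dict with "pixels" (420x560x3 uint8, blue, green, red), "intrinsics" (3x3 intrinsics, pixels), "rvec" (rotation vector, rad) and "tvec" (3), from world to camera coordinates, as OpenCV has them. Camera axes: x right, y down, z forward; pixel columns grow to the right and rows downward; lengths in m; the calibration is good to about 2 mm. A picture is of the moment at which its call begins. There is no depth.
- close_job(): hands the job in, once; it reports no verdict.
The state is a dict: "t": time; "q": joint angles; "dq": joint speeds; "joint_torque": joint torques, N m; "tool_pos": TCP position; "orientation": TCP orientation; "force": force on the tool from outside, world axes, zero at the start; "wrist_torque": the same for the moment, N m; "opening": finger opening in m.
Only numpy, scipy, OpenCV 4.12 (cv2) and the standard library are available. Lean on these libraries where they do the work, as an engineer would, in place of code of your own. Each camera call takes 0.05 s, during which the arm holds its last target. There are 200 camera calls.

TASK

The belt grinder's contact wheel, lying flat on its upright axle with its arm held in the vise, wobbles because its axle nut is slack. Rock it to feel the play, pressing its left edge down against the stop and then its right edge; tighten the nut clockwise with the gripper until the play is gone and then about 10 degrees more, so that it bears lightly on the bearing, no further (overtightening ruins it), and press on the wheel once more to prove it is firm. Press on the wheel gently, never with more than 20 N, and leave the other things on the bench where they are.

Things in the scene. Friction and masses are not known exactly. Their poses are not given: they have to be found in the camera images.
- vise: Vise bolted to the bench, gripping a 38 mm square bar (the grinder's wheel arm); never moves. Origin: on the bench straight below the wheel's axle; x along the bar from the wheel to the jaws, y left, z up. Bar top 100 mm high, from 35 mm before the axle to 365 mm beyond. Vise 175 to 325 mm beyond the axle, 90 mm high; its screw handle reaches 235 mm left of the bar.
- contact_wheel: Wheel lying flat on an upright 20 mm axle: black serrated rubber round an aluminium core, 200 mm across, 50 mm thick. Origin: centre of its underside, 112 mm above the bench; flat top at 162 mm, steel hub (60 mm across) 4 mm higher. Spins freely. Slack, it tips any way about the axle's foot; a wave washer levels it when let go.
- edge_left (a point): Point on the flat top of the wheel's tread, 88 mm left (+y of the vise) of the axle, 162 mm above the bench when level; does not go round as the wheel spins. Pressed down it gives softly, 0.5 N per mm, until the wheel meets its stop, then 5 N per mm more. The travel to the stop is the play: 2.1 to 4.3 mm at the start (same at every side).
- edge_right (a point): The same point 88 mm right (-y of the vise) of the axle. Turning the nut clockwise takes 3.5 mm per rad (0.6 mm per 10 degrees) off the play at the edges. Past the end of the play the nut loads the bearing, about 9 N per 0.1 rad: at the end it must bear with 1.5 to 45 N, best 0.2 rad (11 degrees) past the end of the play; 60 N (about 0.45 rad past) ruins it.
- axle_nut: Hexagonal steel lock nut on the axle: 30 mm across flats, 35 mm across corners, hexagon 170 to 191 mm above the bench, on a 3 mm washer 36 mm wide; the axle's end stands to 200 mm. Origin: on the axis, 182 mm high; x square to a pair of flats, z up. Stiff all the way (0.3 N m, locking insert: its drag tells little of the play); stays put unless overtightened; tightens clockwise from above.
- hammer: Hammer, 300 mm long, lying on the bench. Not part of the job.
- grease_tin: Tin, 68 mm in diameter, 75 mm high, standing on the bench beside the wheel. Not part of the job.
- wire_brush: Brush, 220 mm long, lying on the bench. Not part of the job.

How it is judged:
By the outcome, as a careful person would: the job done as asked, in the order asked, and still so for the second after the job is handed in, with the robot touching nothing.
It also fails if it takes over 64 s, if anything falls off the work surface, if the arm or the gripper's body presses on something with over 40 N, if the wrist force passes 120 N, or if a joint passes its speed limit or range.

## Working session

There is one attempt and no reset: what is moved stays moved. The work goes in short steps, Python scripts to look and compute and a tool call to move; the robot and the scene stay as the last step left them, time stands still between calls to the robot, and variables do not carry over. Pictures are saved under pics/ and viewed, about 8 in all and at most 12, crops included, and the job is handed in when it is done.

Besides the shell and the picture viewer there is one more tool, called after "Emit:" as name([rows], argument=value, ...), one row to a line, values as JSON. apply_moves: Moves the arm, as the interface text tells. Its arguments: {"type":"object","properties":{"series":{"type":"array"},"force":{"type":"number"}},"required":["series"]}

```bash
mkdir -p pics; python3 - <<'E'
from plant import *
import cv2,numpy as np
for n in("scene","top"):
    c=read_camera(n); cv2.imwrite(f"pics/{n}0.png",c["pixels"]); print(n,c["intrinsics"].tolist(),c["rvec"],c["tvec"])
s=read_state(); print(s)
E
```

```text
scene [[405.63054349825325, 0.0, 280.2567245279404], [0.0, 405.63054349825325, 211.08777442726475], [0.0, 0.0, 1.0]] [ 2.16995893  0.69499039 -0.31003864] [-0.48363468 -0.09914039  1.11941009]
top [[517.6360995668715, 0.0, 276.46880872857497], [0.0, 517.6360995668715, 202.53238218325882], [0.0, 0.0, 1.0]] [ 2.14198786 -2.19224417  0.08737093] [0.05938509 0.60645853 1.08017851]
{'t': 0.1, 'q': array([-1.25038702e+00,  1.31083418e-01,  1.48913462e+00,  5.56899783e-06,
        1.52298200e+00, -8.54293507e-02]), 'dq': array([ 0.00198155, -0.00137457, -0.00142934,  0.00031648,  0.00094329,
        0.00044287]), 'joint_torque': array([ 1.84993034e-03, -5.61338174e+01, -4.93097162e+01,  7.70685403e-02,
        2.89735536e-02, -7.73897955e-05]), 'tool_pos': array([ 0.23672486, -0.55079293,  0.2177133 ]), 'orientation': array([ 1.99863403,  0.41288878, -1.99900726]), 'force': array([-0.8874991 , -1.37782695, -0.27697913]), 'wrist_torque': array([ 0.01300683, -0.04258246,  0.06594787]), 'opening': 0.09275835958330325}
```

View pics/scene0.png

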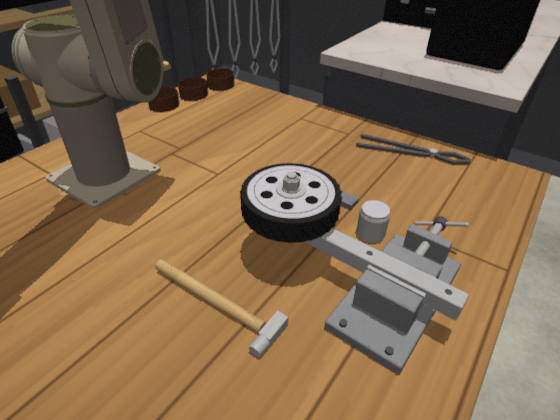

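View pics/top0.png

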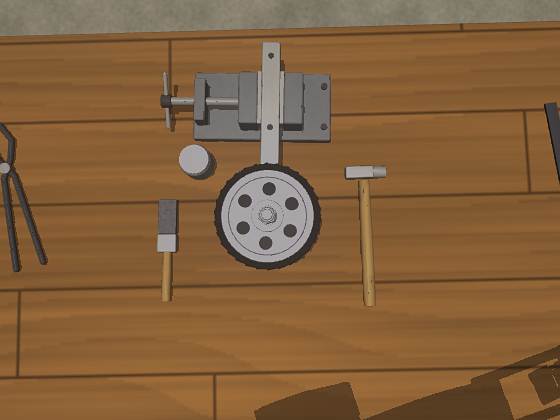

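The pictures show the wheel at about (267,215) in top with its arm pointing up the image (+x) to the vise. The tin is at (195,160), the brush at (167,250) and the hammer at (367,240). Next I'll measure the wheel centre, bar direction and nut.

```bash
cat > h.py <<'E'
from plant import *
import cv2,numpy as np
from scipy.spatial.transform import Rotation as R
def ray(c,px,z):
    M=R.from_rotvec(np.ravel(c["rvec"])).as_matrix(); t=np.ravel(c["tvec"]); o=-M.T@t
    d=M.T@np.linalg.inv(c["intrinsics"])@np.array([px[0],px[1],1.]); return o+d*(z-o[2])/d[2]
def proj(c,P):
    return cv2.projectPoints(np.float64(P).reshape(-1,1,3),np.ravel(c["rvec"]),np.ravel(c["tvec"]),c["intrinsics"],None)[0].reshape(-1,2)
def tool():
    s=read_state(); return s,R.from_rotvec(s["orientation"]).as_matrix()
E
python3 - <<'E'
from h import *
c=read_camera("top"); im=c["pixels"]
hsv=cv2.cvtColor(im,cv2.COLOR_BGR2HSV)
g=((hsv[...,1]<60)&(hsv[...,2]>150)).astype(np.uint8)*255
for nm,roi in(("disc",(215,165,105,110)),("bar",(255,38,35,120))):
    x,y,w,h=roi; m=np.zeros_like(g); m[y:y+h,x:x+w]=g[y:y+h,x:x+w]
    cs=max(cv2.findContours(m,0,1)[0],key=cv2.contourArea)
    if nm=="disc":
        e=cv2.fitEllipse(cv2.convexHull(cs)); print(e, ray(c,e[0],.162))
    else:
        print(cv2.minAreaRect(cs))
        r=cv2.boxPoints(cv2.minAreaRect(cs)); W=np.array([ray(c,p,.1) for p in r]); print(W)
z=cv2.resize(im[185:245,237:297],(600,600),interpolation=cv2.INTER_CUBIC)
s=read_camera("scene"); 
z2=cv2.resize(s["pixels"][160:210,262:322],(720,600)[:2],interpolation=cv2.INTER_CUBIC)
cv2.imwrite("pics/nut.png",np.hstack([cv2.resize(z,(400,400)),cv2.resize(z2,(400,400))]))
E
```

```text
((267.0246887207031, 215.68295288085938), (91.32975006103516, 91.64842224121094), 50.362548828125) [0.57074777 0.06202124 0.162     ]
((269.5, 100.0), (114.0, 17.0), 90.0)
[[0.93247049 0.06893262 0.1       ]
 [0.93147515 0.03384564 0.1       ]
 [0.6932886  0.03927885 0.1       ]
 [0.69415158 0.07363791 0.1       ]]
```

View pics/nut.png

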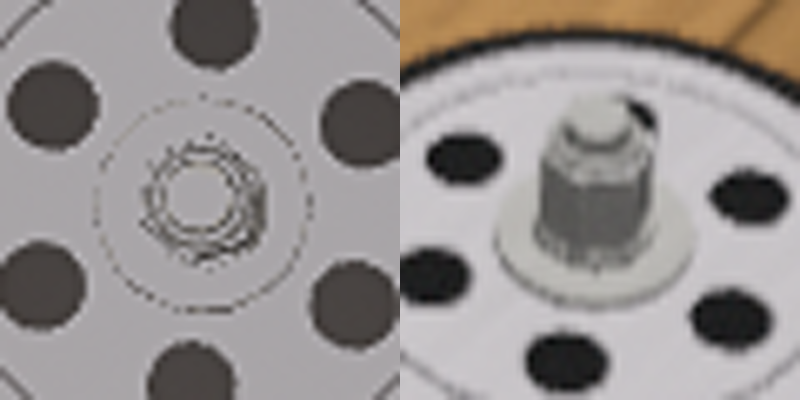

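```bash
python3 - <<'E'
from h import *
ax=np.array([.5707,.062])
S=[];T=[]
for i in range(4):
    S.append(read_camera("scene")["pixels"].astype(float)); T.append(read_camera("top")["pixels"].astype(float))
s=read_camera("scene");t=read_camera("top")
print(proj(s,[[*ax,.191],[*ax,.170],[*ax,.2]]),proj(t,[[*ax,.191],[*ax,.170],[*ax,.2]]))
M=R.from_rotvec(np.ravel(s["rvec"])).as_matrix(); print("scene cam",-M.T@np.ravel(s["tvec"]))
S=np.mean(S,0).mean(2);T=np.mean(T,0).mean(2)
np.set_printoptions(linewidth=200)
print(S[170:196,280:304].astype(int))
a=cv2.resize(S[168:198,276:306],(400,400),interpolation=cv2.INTER_LANCZOS4)
b=cv2.resize(T[200:230,252:282],(400,400),interpolation=cv2.INTER_LANCZOS4)
b=np.clip((b-90)*1.8,0,255);a=np.clip((a-70)*1.6,0,255)
cv2.imwrite("pics/nut2.png",np.hstack([b,a]))
E
```

```text
[[291.17903626 177.790646  ]
 [290.85336588 186.55227977]
 [291.32201247 173.94410292]] [[266.5241477  214.62764959]
 [266.89823161 215.41646132]
 [266.35870619 214.2787915 ]]
scene cam [ 0.92218202 -0.48455239  0.64156026]
[[184 178 188 199 199 199 198 198 198 197 197 197 196 197 196 193 182 184 183 176 182 194 179 188]
 [199 199 199 199 199 198 198 197 193 195 192 191 191 184 176 171 178 188 198 199 199 195 184 181]
 [200 200 200 199 199 198 197 191 181 185 183 182 182 171 155 137 113 147 171 184 197 196 196 197]
 [200 199 198 198 198 198 193 183 179 179 180 180 182 181 182 171  73  30  60 129 181 197 197 197]
 [199 198 198 199 197 191 177 173 179 179 179 180 180 180 181 173 131  71  31  60 141 197 196 196]
 [199 199 199 197 189 175 144 142 166 180 179 179 179 180 178 165 146 138  69  30 122 196 196 196]
 [199 199 199 195 174 158 123  89 126 164 167 174 174 169 156 125 118 167 141 133 134 196 197 197]
 [200 199 199 192 164 148 140  83  93 118 129 144 142 131 104  87 124 160 166 183 164 197 196 197]
 [199 199 196 179 149 137 154 135 122  97  89  88  86  87  96 120 144 143 144 170 18
[... 1116 characters left out ...]
4 104 122 118 124  93  90  91  95  95  96  94  92 104 120 126 136 147 184 184 183 182]
 [186 186 179 149 137 117 133  99 102 102 124 130 119 119 115 115 128 130 151 174 184 183 181 181]
 [185 185 184 182 174 146 137 100 106 106 130 138 124 124 122 106 114 158 183 183 183 181 181 179]
 [181 183 182 181 182 183 177 149 146 146 138 114 145 146 146 148 161 183 183 182 181 181 181 167]
 [154 170 181 182 184 183 183 182 182 182 176 160 182 182 182 183 183 183 182 181 180 177 165 149]
 [131 133 162 169 180 182 183 182 182 183 182 182 182 182 183 183 182 181 179 175 166 149 149 173]][ WARN:0@4.621] global loadsave.cpp:1063 imwrite_ Unsupported depth image for selected encoder is fallbacked to CV_8U.
```

View pics/nut2.png

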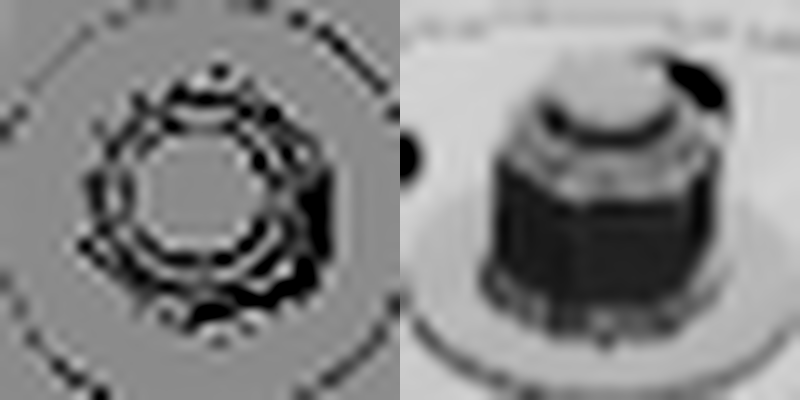

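```bash
cat > rel.py <<'E'
# usage: rel.py x y z : normalised linear for the target from present pose
from h import *; import sys
s,M=tool(); p=np.array(list(map(float,sys.argv[1:4])))
print("t",round(s["t"],2),"q",s["q"].round(3),"pos",s["tool_pos"].round(4),"F",s["force"].round(2),"Tq",s["wrist_torque"].round(2),"open",round(s["opening"],4))
print("x",M[:,0].round(4),"yaz",np.degrees(np.arctan2(M[1,1],M[0,1])).round(1),"lin",(M.T@(p-s["tool_pos"])/.6).round(4))
E
python3 rel.py .573 .150 .200; python3 rel.py .573 .150 .26
```

```text
t 0.7 q [-1.25   0.13   1.488  0.     1.523 -0.085] pos [ 0.2369 -0.5513  0.2187] F [0.46 1.4  0.71] Tq [0.   0.   0.03] open 0.0931
x [ 0.e+00 -1.e-04 -1.e+00] yaz -66.7 lin [ 0.031  -0.8528 -0.9761]
t 0.7 q [-1.25   0.13   1.488  0.     1.523 -0.085] pos [ 0.2369 -0.5513  0.2187] F [0.46 1.4  0.71] Tq [0.   0.   0.03] open 0.0931
x [ 0.e+00 -1.e-04 -1.e+00] yaz -66.7 lin [-0.069  -0.8528 -0.9761]
```

Emit:
apply_moves([
  {"jaw": 1, "linear": [-0.07, -0.2, -0.2], "roll": -0.3},
  {"jaw": 1, "linear": [-0.07, -0.853, -0.976], "roll": -1},
  {"jaw": 1, "linear": [-0.07, -0.853, -0.976], "roll": -1},
  {"jaw": 1, "linear": [-0.07, -0.853, -0.976], "roll": -1},
  {"jaw": 1, "linear": [-0.07, -0.853, -0.976], "roll": -1},
  {"jaw": 1, "linear": [-0.07, -0.853, -0.976], "roll": -1},
  {"jaw": 1, "linear": [-0.07, -0.853, -0.976], "roll": -1},
  {"jaw": 1, "linear": [-0.07, -0.853, -0.976], "roll": -1},
  {"jaw": 1, "linear": [-0.07, -0.853, -0.976], "roll": -1},
  {"jaw": 1, "linear": [-0.07, -0.853, -0.976], "roll": -1},
  {"jaw": 1, "linear": [-0.07, -0.853, -0.976], "roll": -1},
  {"jaw": 1, "linear": [-0.07, -0.853, -0.976], "roll": -1},
  {"jaw": 1, "linear": [-0.07, -0.853, -0.976], "roll": -1},
  {"jaw": 1, "linear": [-0.07, -0.853, -0.976], "roll": -1},
  {"jaw": 1, "linear": [-0.07, -0.853, -0.976], "roll": -1},
], force=20)

```text
t: 2.58
tool_pos: [0.5726, 0.1496, 0.2605]
orientation: [1.663, 0.834, -1.664]
force: [-0.3, -0.5, 0.1]
opening: 0.0007
```

Emit:
apply_moves([
  {"jaw": 1, "linear": [0, 0, 0], "roll": -0.3},
  {"jaw": 1, "linear": [0, 0, 0], "roll": -0.6},
  {"jaw": 1, "linear": [0, 0, 0], "roll": -1},
  {"jaw": 1, "linear": [0, 0, 0], "roll": -1.0},
  {"jaw": 1, "linear": [0, 0, 0], "roll": -1.0},
])

```text
t: 3.2
tool_pos: [0.5726, 0.1487, 0.2607]
orientation: [1.298, 1.148, -1.299]
force: [0.4, -0.2, -0.8]
opening: 0.0004
```

```bash
python3 rel.py .573 .150 .170
```

```text
t 3.2 q [ 1.680e-01  9.400e-02  1.451e+00 -1.000e-03  1.597e+00  2.900e-01] pos [0.5726 0.1487 0.2607] F [ 0.45 -0.21 -0.81] Tq [-0.09 -0.08  0.02] open 0.0004
x [-2.e-04 -6.e-04 -1.e+00] yaz -7.0 lin [ 0.1511  0.0005 -0.0023]
```

Emit:
apply_moves([
  {"jaw": 1, "linear": [0.08, 0, -0.002], "roll": -0.2},
  {"jaw": 1, "linear": [0.13, 0, -0.002], "roll": -0.23},
  {"jaw": 1, "linear": [0.157, 0, -0.002], "roll": -0.23},
  {"jaw": 1, "linear": [0.157, 0, -0.002], "roll": -0.23},
  {"jaw": 1, "linear": [0.157, 0, -0.002], "roll": -0.23},
])

```text
t: 3.82
tool_pos: [0.5737, 0.15, 0.1683]
orientation: [1.212, 1.206, -1.21]
force: [0.5, -0.2, 0.1]
opening: 0.0003
```

```bash
cat > avg.py <<'E'
from h import *
P=[];F=[];T=[]
for i in range(6):
    s=read_state(); P.append(s["tool_pos"]);F.append(s["force"]);T.append(s["wrist_torque"]); read_camera("top")
s=read_state()
print("t",round(s["t"],2),"pos",np.mean(P,0).round(5),"sd",np.std(P,0).round(5),"F",np.mean(F,0).round(2),"sd",np.std(F,0).round(2),"Tq",np.mean(T,0).round(3),"open",round(s["opening"],4), "q6",s["q"][5].round(4),"yaz",np.degrees(s["q"][0]-s["q"][5]).round(2))
E
python3 avg.py
```

```text
t 4.12 pos [0.57362 0.15003 0.16814] sd [1.7e-04 2.0e-05 2.9e-04] F [ 0.01 -0.09  0.13] sd [0.5  0.37 0.45] Tq [-0.034 -0.095 -0.003] open 0.0003 q6 0.172 yaz -0.13
```

Emit:
apply_moves([
  {"jaw": 1, "linear": [0.006, 0, 0], "roll": 0},
  {"jaw": 1, "linear": [0.0115, 0, 0], "roll": 0},
  {"jaw": 1, "linear": [0.0115, 0, 0], "roll": 0},
])

```text
t: 4.5
tool_pos: [0.5729, 0.15, 0.16]
orientation: [1.211, 1.207, -1.21]
force: [-0.7, 0.8, 0.8]
opening: 0.0002
```

```bash
python3 avg.py
```

```text
t 4.8 pos [0.57304 0.14985 0.16026] sd [7.0e-05 6.0e-05 1.2e-04] F [-0.03 -0.28  1.15] sd [0.6  0.65 0.33] Tq [-0.055 -0.051 -0.001] open 0.0006 q6 0.1719 yaz -0.13
```

Emit:
apply_moves([
  {"jaw": 1, "linear": [0.0012, 0, 0], "roll": 0},
  {"jaw": 1, "linear": [0.0017, 0, 0], "roll": 0},
])

```text
t: 5.05
tool_pos: [0.5733, 0.1501, 0.1597]
orientation: [1.211, 1.207, -1.21]
force: [0.2, 1.3, 3.3]
opening: 0.0003
```

```bash
python3 avg.py
```

```text
t 5.35 pos [0.57331 0.15008 0.15968] sd [1.e-05 1.e-05 1.e-05] F [-0.15  1.73  3.37] sd [0.69 0.7  0.14] Tq [ 0.296 -0.079  0.015] open 0.0006 q6 0.1719 yaz -0.12
```

Emit:
apply_moves([
  {"jaw": 1, "linear": [0.0008, 0, 0], "roll": 0},
  {"jaw": 1, "linear": [0.0008, 0, 0], "roll": 0},
])

```text
t: 5.6
tool_pos: [0.5735, 0.1502, 0.1595]
orientation: [1.212, 1.207, -1.209]
force: [-1.1, 2.6, 5.1]
opening: 0.0007
```

```bash
python3 avg.py
```

```text
t 5.9 pos [0.57346 0.15019 0.15942] sd [2.e-05 1.e-05 3.e-05] F [-0.39  2.46  4.77] sd [0.52 0.46 0.28] Tq [ 0.437 -0.094 -0.018] open 0.0005 q6 0.172 yaz -0.12
```

Emit:
apply_moves([
  {"jaw": 1, "linear": [0.0008, 0, 0], "roll": 0},
  {"jaw": 1, "linear": [0.0008, 0, 0], "roll": 0},
])

```text
t: 6.15
tool_pos: [0.5736, 0.1503, 0.1592]
orientation: [1.212, 1.207, -1.209]
force: [-0.6, 2.5, 5.7]
opening: 0.0005
```

```bash
python3 avg.py
```

```text
t 6.45 pos [0.57366 0.15028 0.15926] sd [1.e-05 2.e-05 2.e-05] F [0.33 2.7  5.86] sd [0.54 0.23 0.28] Tq [ 0.399 -0.06   0.008] open 0.0008 q6 0.172 yaz -0.12
```

Emit:
apply_moves([
  {"jaw": 1, "linear": [-0.07, 0, 0], "roll": 0},
  {"jaw": 1, "linear": [-0.14, 0, 0.01], "roll": 0},
  {"jaw": 1, "linear": [-0.14, -0.004, 0.1], "roll": 0},
  {"jaw": 1, "linear": [-0.14, -0.007, 0.2], "roll": 0},
  {"jaw": 1, "linear": [-0.14, -0.009, 0.294], "roll": 0},
  {"jaw": 1, "linear": [-0.14, -0.009, 0.294], "roll": 0},
  {"jaw": 1, "linear": [-0.07, -0.009, 0.294], "roll": 0},
  {"jaw": 1, "linear": [-0.01, -0.009, 0.294], "roll": 0},
  {"jaw": 1, "linear": [-0.008, -0.009, 0.294], "roll": 0},
  {"jaw": 1, "linear": [-0.008, -0.009, 0.294], "roll": 0},
])

```text
t: 7.7
tool_pos: [0.5677, -0.0254, 0.1639]
orientation: [1.211, 1.208, -1.209]
force: [1.0, -0.6, 0.2]
opening: 0.0006
```

```bash
python3 avg.py
```

```text
t 8.0 pos [ 0.56826 -0.02573  0.16471] sd [0.00026 0.00021 0.00037] F [ 0.14 -0.18 -0.12] sd [0.4  0.51 0.46] Tq [-0.031 -0.116  0.01 ] open 0.0007 q6 -0.1345 yaz -0.1
```

Emit:
apply_moves([
  {"jaw": 1, "linear": [0.003, 0, 0], "roll": 0},
  {"jaw": 1, "linear": [0.006, 0, 0], "roll": 0},
  {"jaw": 1, "linear": [0.006, 0, 0], "roll": 0},
])

```text
t: 8.38
tool_pos: [0.5682, -0.0261, 0.161]
orientation: [1.212, 1.206, -1.208]
force: [-0.4, -0.6, 0.8]
opening: 0.0008
```

```bash
python3 avg.py
```

```text
t 8.68 pos [ 0.56825 -0.02601  0.16106] sd [3.e-05 4.e-05 6.e-05] F [-0.16 -0.08  0.87] sd [0.48 0.38 0.69] Tq [-0.003 -0.066  0.005] open 0.0004 q6 -0.1345 yaz -0.1
```

Emit:
apply_moves([
  {"jaw": 1, "linear": [0.0016, 0, 0], "roll": 0},
  {"jaw": 1, "linear": [0.0016, 0, 0], "roll": 0},
])

```text
t: 8.93
tool_pos: [0.5684, -0.0262, 0.1603]
orientation: [1.212, 1.205, -1.208]
force: [0.3, -0.9, 1.5]
opening: 0.0003
```

```bash
python3 avg.py
```

```text
t 9.22 pos [ 0.5684  -0.02617  0.16032] sd [2.e-05 3.e-05 3.e-05] F [ 0.34 -1.61  2.18] sd [0.24 0.44 0.6 ] Tq [-0.306 -0.076 -0.005] open 0.0007 q6 -0.1345 yaz -0.11
```

Emit:
apply_moves([
  {"jaw": 1, "linear": [0.001, 0, 0], "roll": 0},
  {"jaw": 1, "linear": [0.0012, 0, 0], "roll": 0},
])

```text
t: 9.48
tool_pos: [0.5685, -0.0263, 0.1597]
orientation: [1.212, 1.205, -1.208]
force: [-0.5, -1.5, 4.3]
opening: 0.0004
```

```bash
python3 avg.py
```

```text
t 9.78 pos [ 0.56849 -0.02628  0.15974] sd [1.e-05 1.e-05 2.e-05] F [-0.37 -2.65  3.68] sd [0.48 0.59 0.38] Tq [-0.517 -0.031  0.009] open 0.0006 q6 -0.1345 yaz -0.11
```

Emit:
apply_moves([
  {"jaw": 1, "linear": [0.001, 0, 0], "roll": 0},
  {"jaw": 1, "linear": [0.001, 0, 0], "roll": 0},
])

```text
t: 10.02
tool_pos: [0.5687, -0.0264, 0.1594]
orientation: [1.213, 1.204, -1.208]
force: [-0.5, -2.7, 4.5]
opening: 0.0006
```

```bash
python3 avg.py
```

```text
t 10.32 pos [ 0.56871 -0.02639  0.15944] sd [1.e-05 1.e-05 1.e-05] F [-0.05 -3.24  4.87] sd [0.56 0.35 0.3 ] Tq [-0.627 -0.025  0.01 ] open 0.0003 q6 -0.1345 yaz -0.12
```

Emit:
apply_moves([
  {"jaw": 1, "linear": [-0.06, 0, 0], "roll": 0},
  {"jaw": 1, "linear": [-0.12, 0, 0], "roll": 0},
  {"jaw": 0, "linear": [-0.12, 0.0033, -0.08], "roll": -0.2},
  {"jaw": 0, "linear": [-0.12, 0.0033, -0.147], "roll": -0.5},
  {"jaw": 0, "linear": [-0.12, 0.0033, -0.147], "roll": -0.593},
  {"jaw": 0, "linear": [-0.12, 0.0033, -0.147], "roll": -0.593},
  {"jaw": 0, "linear": [-0.12, 0.0033, -0.147], "roll": -0.593},
  {"jaw": 0, "linear": [-0.12, 0.0033, -0.147], "roll": -0.593},
])

```text
t: 11.32
tool_pos: [0.5705, 0.0615, 0.2312]
orientation: [0.982, 1.335, -0.978]
force: [-0.4, -0.4, 0.8]
opening: 0.046
```

```bash
python3 avg.py; python3 rel.py .5707 .062 .172; python3 - <<'E'
from h import *
im=read_camera("scene")["pixels"]; cv2.imwrite("pics/g.png",cv2.resize(im[90:240,190:390],(800,600),interpolation=cv2.INTER_CUBIC))
E
```

```text
t 11.62 pos [0.57054 0.06151 0.23135] sd [4.e-05 6.e-05 7.e-05] F [ 0.1  -0.22 -0.06] sd [0.52 0.29 0.55] Tq [-0.026 -0.121  0.011] open 0.0462 q6 -0.2893 yaz 17.65
t 11.62 q [ 0.019  0.05   1.55  -0.     1.537 -0.289] pos [0.5706 0.0617 0.2315] F [ 1.19 -0.13 -0.04] Tq [-0.03 -0.09  0.01] open 0.0462
x [ 4.8e-03 -4.0e-04 -1.0e+00] yaz 17.6 lin [ 0.0991 -0.0001 -0.0006]
```

View pics/g.png

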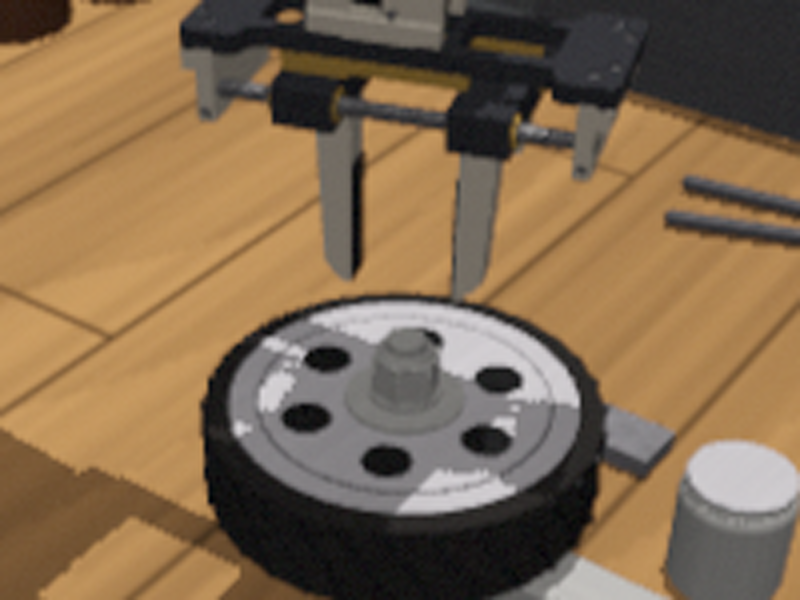

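The gripper straddles the nut, which is at crop (405,365), and is well centred. I'll descend and grip lightly.

Emit:
apply_moves([
  {"jaw": 0, "linear": [0.05, 0, -0.0005], "roll": 0},
  {"jaw": 0, "linear": [0.085, 0, -0.0005], "roll": 0},
  {"jaw": 0, "linear": [0.0975, 0, -0.0005], "roll": 0},
  {"jaw": 0, "linear": [0.0975, 0, -0.0005], "roll": 0},
  {"jaw": 1, "linear": [0.0975, 0, -0.0005], "roll": 0},
  {"jaw": 1, "linear": [0.0975, 0, -0.0005], "roll": 0},
  {"jaw": 1, "linear": [0.0975, 0, -0.0005], "roll": 0},
  {"jaw": 1, "linear": [0.0975, 0, -0.0005], "roll": 0},
], force=8)

```text
t: 12.68
tool_pos: [0.5719, 0.0622, 0.1741]
orientation: [0.982, 1.333, -0.975]
force: [5.2, 1.6, 2.1]
opening: 0.0298
```

```bash
python3 avg.py
```

```text
t 12.97 pos [0.57191 0.06217 0.1741 ] sd [1.e-05 2.e-05 1.e-05] F [5.24 1.49 2.53] sd [0.23 0.16 0.24] Tq [ 0.222 -0.96  -0.092] open 0.0299 q6 -0.2888 yaz 17.65
```

Emit:
apply_moves([
  {"jaw": 1, "linear": [0, 0, 0], "roll": 0},
  {"jaw": 1, "linear": [0, 0, 0], "roll": 0},
  {"jaw": 1, "linear": [0, 0, 0], "roll": 0.2},
  {"jaw": 1, "linear": [0, 0, 0], "roll": 0.4},
  {"jaw": 1, "linear": [0, 0, 0], "roll": 0.6},
  {"jaw": 1, "linear": [0, 0, 0], "roll": 0.8},
  {"jaw": 1, "linear": [0, 0, 0], "roll": 1.0},
  {"jaw": 1, "linear": [0, 0, 0], "roll": 1.0},
  {"jaw": 1, "linear": [0, 0, 0], "roll": 1.0},
], force=40)

```text
t: 14.1
tool_pos: [0.5719, 0.0622, 0.1741]
orientation: [1.369, 1.095, -1.358]
force: [2.8, 1.3, 1.1]
opening: 0.0298
```

```bash
python3 avg.py
```

```text
t 14.4 pos [0.57193 0.06216 0.17414] sd [1.e-05 1.e-05 2.e-05] F [3.04 1.06 0.43] sd [0.4  0.48 0.47] Tq [ 0.116 -0.577 -0.226] open 0.0297 q6 0.2344 yaz -12.32
```

Emit:
apply_moves([
  {"jaw": 1, "linear": [0, 0, 0], "roll": 0.2},
  {"jaw": 1, "linear": [0, 0, 0], "roll": 0.4},
  {"jaw": 1, "linear": [0, 0, 0], "roll": 0.53},
  {"jaw": 1, "linear": [0, 0, 0], "roll": 0.53},
  {"jaw": 1, "linear": [0, 0, 0], "roll": 0.53},
])

```text
t: 15.02
tool_pos: [0.5719, 0.0621, 0.1741]
orientation: [1.566, 0.931, -1.554]
force: [4.1, 1.0, 0.2]
opening: 0.0297
```

```bash
python3 avg.py
```

```text
t 15.32 pos [0.57191 0.06215 0.17409] sd [1.e-05 1.e-05 1.e-05] F [3.8  0.88 0.22] sd [0.29 0.46 0.25] Tq [ 0.081 -0.578  0.073] open 0.0296 q6 0.5115 yaz -28.2
```

Emit:
apply_moves([
  {"jaw": 0, "linear": [0, 0, 0], "roll": 0},
  {"jaw": 0, "linear": [0, 0, 0], "roll": 0},
  {"jaw": 0, "linear": [-0.04, 0, 0], "roll": 0},
  {"jaw": 0, "linear": [-0.1, 0, 0], "roll": 0},
  {"jaw": 0, "linear": [-0.1, 0, 0], "roll": 0},
  {"jaw": 1, "linear": [-0.1, 0.0647, 0.1325], "roll": -0.5},
  {"jaw": 1, "linear": [-0.1, 0.0647, 0.1325], "roll": -0.94},
  {"jaw": 1, "linear": [-0.1, 0.0647, 0.1325], "roll": -0.94},
  {"jaw": 1, "linear": [-0.05, 0.0647, 0.1325], "roll": -0.94},
  {"jaw": 1, "linear": [0, 0.0647, 0.1325], "roll": -0.94},
  {"jaw": 1, "linear": [0.014, 0.0647, 0.1325], "roll": -0.94},
  {"jaw": 1, "linear": [0.014, 0.0647, 0.1325], "roll": -0.94},
  {"jaw": 1, "linear": [0.014, 0.0647, 0.1325], "roll": -0.94},
], force=20)

```text
t: 16.95
tool_pos: [0.5694, -0.0263, 0.167]
orientation: [1.213, 1.202, -1.202]
force: [0.0, -1.4, -0.1]
opening: 0.0004
```

```bash
python3 avg.py
```

```text
t 17.25 pos [ 0.56931 -0.02629  0.16688] sd [1.4e-04 1.0e-05 2.3e-04] F [-0.13 -0.31 -0.11] sd [0.31 0.67 0.24] Tq [-0.034 -0.062  0.012] open 0.0003 q6 -0.137 yaz 0.01
```

Down to about 0.163 first, then steps.

Emit:
apply_moves([
  {"jaw": 1, "linear": [0.003, 0, 0], "roll": 0},
  {"jaw": 1, "linear": [0.0065, 0, 0], "roll": 0},
  {"jaw": 1, "linear": [0.0065, 0, 0], "roll": 0},
])

```text
t: 17.62
tool_pos: [0.5689, -0.0262, 0.1622]
orientation: [1.213, 1.203, -1.203]
force: [-0.1, -0.7, -0.5]
opening: 0.0006
```

```bash
python3 avg.py
```

```text
t 17.93 pos [ 0.5689  -0.02624  0.16224] sd [1.e-05 2.e-05 3.e-05] F [0.13 0.1  0.1 ] sd [0.28 0.54 0.6 ] Tq [-0.035 -0.082 -0.023] open 0.0004 q6 -0.137 yaz 0.01
```

Emit:
apply_moves([
  {"jaw": 1, "linear": [0.001, 0, 0], "roll": 0},
  {"jaw": 1, "linear": [0.001, 0, 0], "roll": 0},
])

```text
t: 18.18
tool_pos: [0.5692, -0.0264, 0.162]
orientation: [1.213, 1.202, -1.203]
force: [-0.4, -0.7, 2.4]
opening: 0.0003
```

```bash
python3 avg.py
```

```text
t 18.48 pos [ 0.56913 -0.02638  0.162  ] sd [2.e-05 1.e-05 4.e-05] F [-0.17 -0.73  2.5 ] sd [0.32 0.63 0.27] Tq [-0.163 -0.085 -0.007] open 0.0004 q6 -0.1371 yaz 0.01
```

Emit:
apply_moves([
  {"jaw": 1, "linear": [0.001, 0, 0], "roll": 0},
  {"jaw": 1, "linear": [0.001, 0, 0], "roll": 0},
])

```text
t: 18.73
tool_pos: [0.5694, -0.0265, 0.1617]
orientation: [1.213, 1.202, -1.202]
force: [0.6, -1.2, 4.3]
opening: 0.0005
```

```bash
python3 avg.py
```

```text
t 19.02 pos [ 0.56938 -0.0265   0.16175] sd [1.e-05 1.e-05 1.e-05] F [ 0.2  -1.26  4.76] sd [0.35 0.37 0.33] Tq [-0.246 -0.061  0.004] open 0.0006 q6 -0.137 yaz 0.01
```

Emit:
apply_moves([
  {"jaw": 1, "linear": [0.0015, 0, 0], "roll": 0},
  {"jaw": 1, "linear": [0.0015, 0, 0], "roll": 0},
  {"jaw": 1, "linear": [0.0015, 0, 0], "roll": 0},
])

```text
t: 19.4
tool_pos: [0.5699, -0.0266, 0.1616]
orientation: [1.214, 1.201, -1.202]
force: [-0.4, -1.8, 6.7]
opening: 0.0008
```

```bash
python3 avg.py
```

```text
t 19.7 pos [ 0.56987 -0.0266   0.16157] sd [1.e-05 1.e-05 2.e-05] F [-0.37 -1.36  6.75] sd [0.21 0.6  0.24] Tq [-0.187 -0.02   0.017] open 0.0004 q6 -0.1371 yaz 0.01
```

Emit:
apply_moves([
  {"jaw": 1, "linear": [-0.05, 0, 0], "roll": 0},
  {"jaw": 1, "linear": [-0.13, 0, 0], "roll": 0},
  {"jaw": 1, "linear": [-0.15, 0, 0], "roll": 0},
  {"jaw": 1, "linear": [-0.15, 0, 0], "roll": 0},
  {"jaw": 1, "linear": [-0.15, 0, 0.2], "roll": 0},
  {"jaw": 1, "linear": [-0.15, -0.1, 0.4], "roll": 0},
  {"jaw": 1, "linear": [-0.15, -0.1, 0.4], "roll": 0},
  {"jaw": 1, "linear": [-0.15, -0.1, 0.4], "roll": 0},
  {"jaw": 1, "linear": [-0.15, -0.1, 0.4], "roll": 0},
  {"jaw": 1, "linear": [-0.15, -0.1, 0.4], "roll": 0},
])

```text
t: 20.95
tool_pos: [0.5082, -0.2659, 0.249]
orientation: [1.215, 1.204, -1.203]
force: [0.2, 1.1, -0.3]
opening: 0.0006
```

```bash
python3 avg.py; python3 - <<'E'
from h import *
im=read_camera("top")["pixels"]; cv2.imwrite("pics/end.png",im)
E
```

```text
t 21.25 pos [ 0.50897 -0.26524  0.25002] sd [0.00044 0.00032 0.00066] F [0.01 0.31 0.01] sd [0.31 0.56 0.33] Tq [-0.016 -0.082 -0.004] open 0.0006 q6 -0.575 yaz 0.11
```

View pics/end.png

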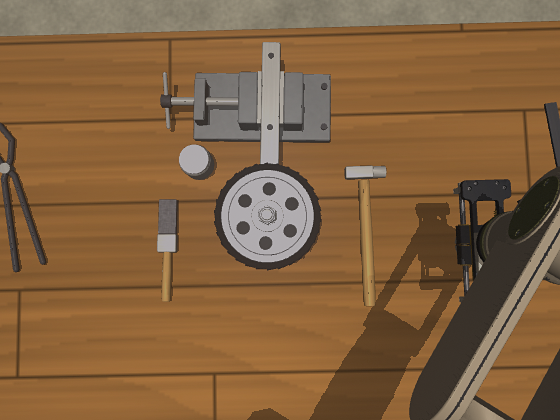

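The final picture shows the arm clear of everything, with the tin (195,160), brush (167,250) and hammer (367,240) where they were. I'm handing in the job.

```bash
python3 -c "
from plant import *
print(close_job())"
```

```text
the job is handed in; nothing more can be done
None
```

I tightened the axle nut until the wheel's play was gone and a little further, then handed the job in at about 21 s of the 64 s allowed.

- **Rocking the wheel:** I pressed the left edge and then the right edge past the stop, with 5.9 N and 4.9 N. The play came out at about 2.1–2.4 mm on both sides.
- **Tightening:** I gripped the nut across its flats (29.9 mm measured) and turned it clockwise 45.9° (0.80 rad). From the play I measured, that is about 6–11° past the end of the play, or a bearing load of roughly 10–18 N. I could not measure that load directly.
- **Proof press:** I pressed the right edge again, up to 6.8 N. It was stiff from first touch, about 9 N/mm with no soft travel, and gave only about 0.7 mm. I did not press the left edge again after tightening.
- **Force and bench:** The highest wheel press I read was 6.8 N, well under 20 N. In the last picture the hammer, tin and brush are where they were, and the arm is clear of everything.

**Uncertainty:** Force noise of about 0.5 N left the play uncertain by roughly 0.2 mm. The two sides differed by about that much too, with the stop at 160.1 mm on the left and 160.4 mm on the right.

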